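# Refit a cleaned articulator: hand wheel on, hinge held for its pin

## Task

Put this cleaned dental articulator back together: first push the square-bored hand wheel fully home onto the square spindle of the lower frame and let go of it. Then pick up the upper frame and bring its knuckle down between the two ears of the lower frame, upper frame about level with its cross bar over the wheel end, so that the holes line up well enough for me to slide the 6 mm hinge pin straight through, and finish while still holding it there in the gripper, steady and not resting on the lower frame. Leave everything else on the bench where it is, the hinge pin too.

Things in the scene. Friction and masses are not known exactly. Their poses are not given: they have to be found in the camera images.
- lower: Lower frame of the articulator, plain aluminium, bolted to the bench (never moves during the job). Base plate 156 x 70 x 14 mm. Origin: centre of the underside, on the bench; z up, x points from the spindle end to the hinge end, y along the hinge axis. Its placing and yaw differ each time. Nothing on it stands higher than 98 mm.
- hinge (a point): Centre of the hinge of the lower frame, midway between its two ears: 55 mm along lower's +x, 85 mm above the bench; same axes as the lower frame, so y is the hole axis. The ears are two upright plates with round ends (26 mm across, 8 mm thick) with 10 mm holes; the open gap between them is 28 mm wide along y. It is open above, in front and behind, and 57 mm deep below the hole axis. The upper frame's knuckle must end with its hole in line with theirs.
- spindle_seat (a point): Centre of the foot of the square spindle, 55 mm along lower's -x, 30 mm above the bench, on top of a round boss (34 mm diameter). The steel spindle rises 28 mm above this point: 12 mm square for 22 mm, then a stepped lead-in tip (10 mm, then 7 mm square). z up along the spindle; x and y are normal to its flats. The spindle can stand turned up to 0.6 rad either way from the lower frame and turns stiffly (about 0.03 N m).
- wheel: Hand wheel, dark steel, 60 g, four-lobed: a 28 mm square block 22 mm high with a round lobe (6 mm radius, centred 13 mm off in x and in y) at each corner, 38 mm across the lobes along x or along y. A 14 mm square through-bore runs along its z axis, sides along its x and y (so it fits in four ways, either side up). Origin: centre of the underside, z up. Lies flat on the bench. Fully home, its underside sits on the boss at the spindle seat.
- upper: Upper frame of the articulator, loose, aluminium, 0.16 to 0.24 kg: T-shaped, 119 mm long. A spine 14 mm wide along y, 84 mm long along x (x -42 to +42 mm) and 20 mm high (z 6 to 26 mm), with a knuckle at its +x end and a cross bar (16 x 70 mm) at its -x end. Origin: underside, under the middle of the spine; it lies flat on the bench the right way up, z up. The centre of mass lies about 10 mm along -x from the origin; gripped there across the spine it hangs level.
- knuckle (a point): Centre of the upper frame's knuckle: 52 mm along upper's +x, 11 mm above its underside; axes as the upper frame. The knuckle is a barrel 22 mm in diameter, 20 mm long along y, with a 10 mm hole along y.
- bar (a point): Centre of the upper frame's cross bar, 50 mm along upper's -x, 12 mm above its underside.
- collar: Bystander: dark steel collar, plain round with a round bore, 38 mm across, 20 mm high. Not the wheel. Origin: centre of underside.
- cast: Bystander: dental cast, 60 x 64 mm, about 32 mm high. Origin: centre of underside.
- pin: Bystander: the hinge pin, 6 mm thick, 60 mm long with a square head, lying on the bench; to be left there.
- dropper_a: Bystander: white dropper bottle with red cap, 32 mm wide, 75 mm high. Origin: centre of underside.
- dropper_b: Bystander: a second such bottle, without label.
- spatula: Bystander: mixing spatula, 190 mm long, lying on the bench.
- bowl: Bystander: rubber mixing bowl, 90 mm wide, 45 mm high. Origin: centre of underside.

How it is judged (in metres and radians):
On the way:
1. the hand wheel is fully home on the square spindle and let go (horizontal distance between wheel and spindle_seat below 0.003 m and z of wheel in the frame of spindle_seat between -0.003 and 0.003 m and angle between wheel's own z axis and vertical below 0.08 rad and contact force between the fingers and wheel below 0.1 N), for 0.3 s.
At the end, for the whole second after the job is handed in: Wheel let go and home on the spindle (3 mm, 0.08 rad). Upper frame gripped (over 2 N), still, knuckle hole within 3 mm of the ears' holes (5 mm along the axis), axes parallel to 0.07 rad, level to 0.15 rad, bar over the spindle end, under 1 N on the lower frame, 0.3 N on the wheel (all of step 1 and x of knuckle in the frame of hinge between -0.003 and 0.003 m and y of knuckle in the frame of hinge between -0.005 and 0.005 m and z of knuckle in the frame of hinge between -0.003 and 0.003 m and angle between the y axis of knuckle and the y axis of hinge, either way round below 0.07 rad and angle between upper's own z axis and vertical below 0.15 rad and x of bar in the frame of hinge below -0.08 m and contact force between the fingers and upper above 2 N and contact force between upper and lower below 1 N and contact force between upper and wheel below 0.3 N and linear speed of upper below 0.02 m/s); the arm keeps its last pose, push and grip.
It fails at once if a bystander was pushed more than 20 mm from its place (distance of any of collar, cast, pin, dropper_a, dropper_b, spatula, bowl from where it was at the start of the episode above 0.02 m).
It also fails if it takes over 58 s, if anything falls off the work surface, if the arm or the gripper's body presses on something with over 40 N, if the wrist force passes 120 N, or if a joint passes its speed limit or range.

## Robot

A 6-joint arm with a two-finger parallel gripper is mounted at the origin on the work surface. World frame = base frame: x ahead of the robot, y to its left, z up, the work surface at z = 0. Lengths are in mm, angles in rad, forces in N, time in s.
With the tool pointing down it reaches from about 275 to 1000 mm from the base axis. Payload 8.4 kg.
Tool frame: the origin (TCP) lies at the very end of the fingers, on their centre line; the grasp point (between the pads) lies 19 mm behind it (arm.grip_depth is the distance from the TCP to the grasp point, in mm); z points along the fingers, y is the line along which they close (so a half turn about z gives the same grasp; the last joint's range is limited). The gripper opens to 85 mm and grips with 20 to 120 N. Pads are 22 mm wide; open, the fingers measure 114 mm over their backs; the gripper's body (76 mm by 85 mm) begins 54 mm behind the grasp point. The pads swing forward as they close: fully open they stand 13 mm farther back than shut.
Start: joints at [-1.145, 0.353, 1.633, -0, 1.155, -0.002], TCP at [259.293, -568.678, 231.281] pointing down, gripper open.
Joint ranges: [-2.63, 2.63], [-0.92, 2.1], [0.06, 2.66], [-1.3, 4.44], [0, 2.69], [-3.02, 3.02]. Speed limits (rad/s): [2.22, 2.22, 2.79, 3.14, 3.14, 3.14].

## Interface

Orientations are given as a unit quaternion [x, y, z, w].
In Python, from plant import arm gives the robot as it stands.
- The arm moves only by the tool move_arm, never from a script. Its argument "plan" is a list that holds one entry, the list of rows, each a list of 4 numbers: the shift along the tool's x, y, z as a fraction of full scale, then the turn about the tool's z as a fraction of full scale. In form: [[[x, y, z, turn], ...]]. A call has exactly 10 rows; each row shifts and turns the commanded pose from where the row before left it, along the tool's axes as they then stand; what a row does not reach is not made up. Full scale, the value 1, is 5 cm for a shift and pi/2 rad for a turn. A row lasts 1/10 s, in which the tool goes at most 50 mm and 8.59 degrees, less where a joint would pass 70% of its speed; a pose out of reach is approached as far as the arm can. A call with a number of a shift or a turn outside -1 to 1 is refused whole. A call with a gripper value outside its range is refused whole. "fingers" is the opening, from -1 (shut) to 1 (fully open), so that 0 is half open, set as the call begins (left out, the last holds). The fingers move at their own pace and stop on an object; "grip_force" is the grip in N (left out, the last holds). Time passes only in rows, so rows that do not move let the fingers close, or fill a call up. It gives the time, the measured TCP pose, the force, the opening and the grip force at its end, in the units of the state.
- arm.read_state(): the state, without advancing time (a new reading comes with each control period).
- arm.grab_frame(name): name is "side" or "top"; returns the picture (384x512x3 uint8, red, green, blue); there is no depth.
- arm.camera_model(name): a dict with "intrinsics" (3x3 intrinsics, pixels), "xyz" and "orientation" of the camera in the world. Camera axes: x right, y down, z forward; pixel columns grow to the right and rows downward; lengths in mm; the calibration is good to about 2 mm. A picture is of the moment at which its call begins. camera_model takes no time and is no camera call.
- arm.close_job(): hands the job in; it is judged then, once.
The state is a dict: "clock": time; "q": joint angles; "qvel": joint speeds; "joint_efforts": joint torques, N m; "position": TCP position; "eef_rot": TCP orientation; "ft_force": force on the tool from outside, world axes, zero at the start; "moment": the same for the moment, N m; "gripper_width": finger opening in mm; "gripper_force": force on a finger pad.
Only numpy, scipy, OpenCV 4.12 (cv2) and the standard library are available. Lean on these libraries where they do the work, as an engineer would, in place of code of your own. Each camera call takes 0.05 s, during which the arm holds its last target. There are 200 camera calls.

## Working session

There is one attempt and no reset: what is moved stays moved. The work goes in short steps, Python scripts to look and compute and a tool call to move; the robot and the scene stay as the last step left them, time stands still between calls to the robot, and variables do not carry over. Pictures are saved under pics/ and viewed, at most 10 in all, crops included, and the job is handed in when it is done.

Besides the shell and the picture viewer there is one more tool, called as a command line: name --argument value ..., lists and objects as JSON in quotes. move_arm: Moves the arm, as the interface text tells. Its arguments: {"type":"object","properties":{"plan":{"type":"array"},"fingers":{"type":"number"},"grip_force":{"type":"number"}},"required":["plan"]}

```bash
mkdir -p pics; python3 - <<'E'
from plant import arm
import cv2,numpy as np
np.set_printoptions(precision=3,suppress=True)
for n in("top","side"):
    cv2.imwrite(f"pics/{n}0.png",cv2.resize(arm.grab_frame(n)[:,:,::-1],(800,600),interpolation=cv2.INTER_CUBIC))
    m=arm.camera_model(n);print(n,m)
print(arm.read_state())
E
```

```text
top {'intrinsics': array([[407.502,   0.   , 258.646],
       [  0.   , 407.502, 189.198],
       [  0.   ,   0.   ,   1.   ]]), 'xyz': array([433.18 , -22.556, 980.763]), 'orientation': array([ 0.706, -0.703,  0.062, -0.059])}
side {'intrinsics': array([[361.571,   0.   , 263.189],
       [  0.   , 361.571, 192.614],
       [  0.   ,   0.   ,   1.   ]]), 'xyz': array([ 140.155, -464.647,  591.174]), 'orientation': array([ 0.843, -0.334,  0.151, -0.394])}
{'clock': 0.1, 'q': array([-1.145,  0.354,  1.634,  0.   ,  1.155, -0.002]), 'qvel': array([-0.002, -0.002, -0.002, -0.001,  0.   , -0.001]), 'joint_efforts': array([  0.001, -60.636, -34.282,  -0.   ,   0.004,   0.   ]), 'position': array([ 259.127, -568.271,  230.636]), 'eef_rot': array([ 0.977,  0.212, -0.   , -0.001]), 'ft_force': array([-0.25 ,  0.01 , -0.123]), 'moment': array([-0.034, -0.019,  0.032]), 'gripper_force': 0.0, 'gripper_width': 85.30760445010208}
```

View pics/top0.png

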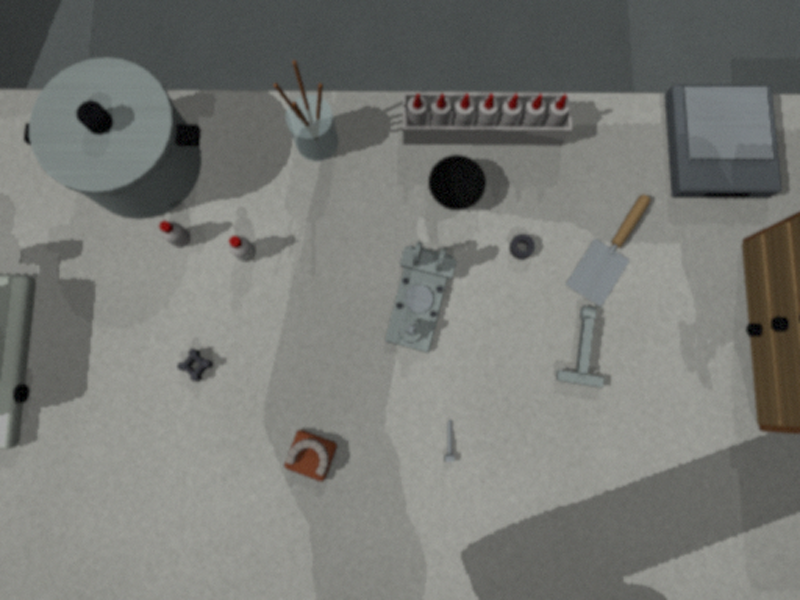

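View pics/side0.png

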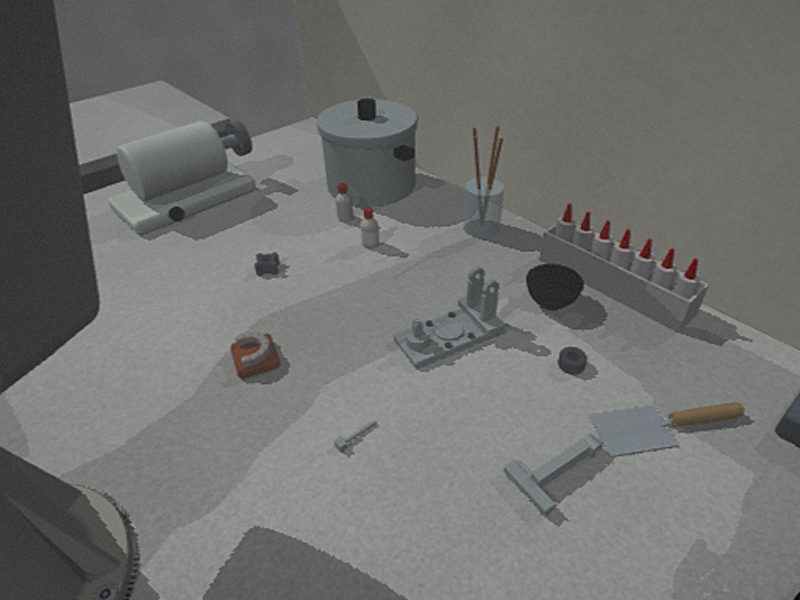

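The top view shows the wheel at about (197,365), the spindle at (413,328), ears at (415,255)/(447,262), and the upper frame with its knuckle at (589,312) and bar at (582,378). Next I'll zoom in on these.

```bash
cat > h.py <<'E'
from plant import arm
import cv2,numpy as np
from scipy.spatial.transform import Rotation as R
np.set_printoptions(precision=2,suppress=True)
def frame(n,k=1): return np.mean([arm.grab_frame(n).astype(float) for _ in range(k)],0)
def ray(n,uv):
    m=arm.camera_model(n);d=np.linalg.inv(m["intrinsics"])@[uv[0],uv[1],1.]
    return m["xyz"],R.from_quat(m["orientation"]).apply(d)
def onplane(n,uv,z):
    o,d=ray(n,uv);return o+d*(z-o[2])/d[2]
def proj(n,p):
    m=arm.camera_model(n);c=R.from_quat(m["orientation"]).inv().apply(np.asarray(p,float)-m["xyz"])
    c=np.atleast_2d(c);u=c@m["intrinsics"].T;return np.squeeze(u[:,:2]/u[:,2:])
def tri(a,b): # two-view point: least squares of rays top a, side b
    A=[];B=[]
    for n,uv in(("top",a),("side",b)):
        o,d=ray(n,uv);d=d/np.linalg.norm(d);P=np.eye(3)-np.outer(d,d);A.append(P);B.append(P@o)
    x,r,_,_=np.linalg.lstsq(np.vstack(A),np.hstack(B),rcond=None);return x,np.sqrt(r)
def tile(f,x0,y0,w,h,s):
    x0,y0=int(x0),int(y0);t=cv2.resize(f[y0:y0+h,x0:x0+w,::-1].clip(0,255).astype(np.uint8),None,fx=s,fy=s,interpolation=cv2.INTER_CUBIC)
    for i in range(0,w,10):cv2.line(t,(i*s+s//2,0),(i*s+s//2,5),(0,0,255),1)
    for i in range(0,h,10):cv2.line(t,(0,i*s+s//2),(5,i*s+s//2),(0,0,255),1)
    cv2.putText(t,f"{x0},{y0}",(8,h*s-6),0,.45,(0,0,255),1)
    return t
E
python3 - <<'E'
from h import *
T=frame("top",3);S=frame("side",3);np.save("T0",T);np.save("S0",S)
a=np.hstack([tile(T,93,196,66,75,4),tile(T,236,152,66,75,4),tile(T,344,188,66,75,4)])
b=np.hstack([tile(S,140,130,66,75,4),tile(S,250,165,66,75,4)[:, :],tile(S,320,267,66,75,4)])
cv2.imwrite("pics/m1.png",np.vstack([a,b]))
for p in [(126,234),(270,190),(376,225)]: print(onplane("top",p,0))
E
```

```text
[492.35 291.26   0.  ]
[601.19 -53.45   0.  ]
[ 517.11 -308.84    0.  ]
```

View pics/m1.png

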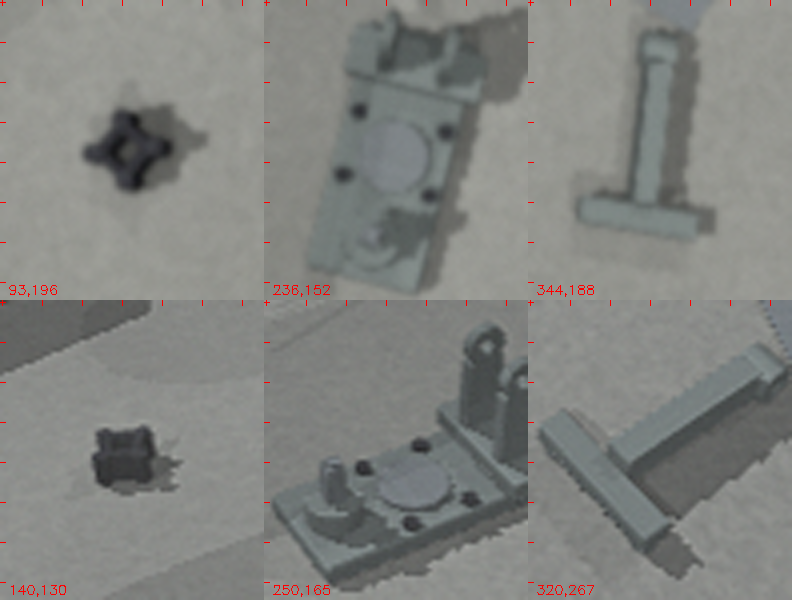

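The tiles show the wheel with lobes at (92,152),(126,115),(165,150),(130,185) (diagonals along the image axes). They also show the lower frame with four dark screws and the spindle tip near tile (377,224), and the upper frame with its bar at the bottom.

```bash
python3 - <<'E'
from h import *
def t(x,y,i=0): 
    ox,oy=[(93,196),(236,152),(344,188)][i]; return (ox+(x-264*i-1.5)/4,oy+(y-1.5)/4)
def s(x,y,i):
    ox,oy=[(140,130),(250,165),(320,267)][i]; return (ox+(x-264*i-1.5)/4,oy+(y-300-1.5)/4)
ang=lambda d:np.arctan2(d[1],d[0])
# wheel blob at dark threshold
T=np.load("T0.npy");g=T.mean(2)
m=(g[210:255,105:145]<75).astype(np.uint8);n,l,st,c=cv2.connectedComponentsWithStats(m);k=1+st[1:,4].argmax();print("wheel blob",st[k],c[k]+[105,210],onplane("top",c[k]+[105,210],14))
W=[onplane("top",t(*p),22) for p in[(92,152),(126,115),(165,150),(130,185)]]
print("wheel c",np.mean(W,0),"diag",ang(W[2]-W[0]),ang(W[3]-W[1]))
sc=[onplane("top",t(*p,1),14) for p in[(359,111),(447,132),(343,175),(430,195)]]
print("screw c",np.mean(sc,0),"yaw",ang(sc[0]-sc[2]),ang(sc[1]-sc[3]),ang(sc[0]-sc[1]))
ed=[onplane("top",t(*p,1),14) for p in[(310,270),(417,291)]]
print("edge mid",np.mean(ed,0),ang(ed[0]-ed[1]),np.linalg.norm(ed[0]-ed[1]))
print("disc",onplane("top",t(396,157,1),14))
print("tip",tri(t(377,224,1),s(333,461,1)),onplane("top",t(377,226,1),58))
print("farear hole side",onplane("side",s(487,347,1),85))
print("ears top",onplane("top",t(389,14,1),98),onplane("top",t(455,30,1),98))
u=[onplane("top",t(*p,2),22) for p in[(660,42),(640,217)]]
print("upper",u,ang(u[0]-u[1]),np.linalg.norm(u[0]-u[1]))
b=[onplane("top",t(*p,2),20) for p in[(579,209),(699,227)]];print(b,ang(b[0]-b[1]),np.linalg.norm(b[0]-b[1]))
m=T[185:255,345:400]
E
```

```text
wheel blob [ 10  14  22  20 228] [125.46 233.21] [493.37 288.17  14.  ]
wheel c [492.8 287.4  22. ] diag -1.5381529106670406 -3.023735714155205
screw c [598.99 -48.94  14.  ] yaw -0.23578241252660165 -0.2632475998138218 1.3379975225652179
edge mid [522.16 -30.44  14.  ] 1.3821609252772868 64.73142308980285
disc [596.63 -49.7   14.  ]
tip (array([548.04, -35.95,  58.76]), array([3.97])) [549.24 -37.67  58.  ]
farear hole side [656.67 -45.77  85.  ]
ears top [663.3  -43.37  98.  ] [654.34 -80.14  98.  ]
upper [array([ 579.24, -306.74,   22.  ]), array([ 475.72, -290.44,   22.  ])] -0.15618081607321782 104.79353003756648
[array([ 480.28, -255.4 ,   20.  ]), array([ 470.18, -325.32,   20.  ])] 1.4273227224628986 70.6465721975762
```

move_arm --plan '[[[0,0,0,-0.092],[0,0,0,-0.092],[0,0,0,-0.092],[0.72,-0.34,0,0],[0.72,-0.34,0,0],[0.72,-0.34,0,0],[0.72,-0.34,0,0],[0.72,-0.34,0,0],[0.72,-0.34,0,0],[0.72,-0.34,0,0]]]' --fingers 1

```text
clock: 1.4
position: [333.3, -298.5, 231.4]
eef_rot: [0.909, 0.417, 0.0, 0.0]
ft_force: [0.5, -0.1, 0.8]
gripper_width: 85.6
gripper_force: 0.0
```

move_arm --plan '[[[0.72,-0.34,0,0],[0.72,-0.34,0,0],[0.72,-0.34,0,0],[0.72,-0.34,0,0],[0.72,-0.34,0,0],[0.72,-0.34,0,0],[0.72,-0.34,0,0],[0.72,-0.34,0,0],[0.72,-0.34,0,0],[0.72,-0.34,0,0]]]'

```text
clock: 2.4
position: [439.0, 85.7, 231.6]
eef_rot: [0.909, 0.418, 0.0, 0.0]
ft_force: [1.1, -0.2, 0.0]
gripper_width: 85.5
gripper_force: 0.0
```

move_arm --plan '[[[0.75,-0.36,0,0],[0.75,-0.36,0,0],[0.75,-0.36,0,0],[0.75,-0.36,0,0],[0.75,-0.36,0,0],[0,0,0.7,0],[0,0,0.7,0],[0,0,0.7,0],[0,0,0.7,0],[0,0,0.7,0]]]'

```text
clock: 3.4
position: [492.6, 285.0, 55.1]
eef_rot: [0.909, 0.418, 0.0, -0.0]
ft_force: [1.1, 0.6, 0.5]
gripper_width: 85.7
gripper_force: 0.0
```

```bash
python3 - <<'E'
from h import *
S=frame("side",2);T=frame("top",1)
c=proj("side",[493,287.6,11])
t=proj("top",[493,287.6,22]);print(c,t,arm.read_state()["position"])
cv2.imwrite("pics/m2.png",np.hstack([tile(S,c[0]-40,c[1]-50,80,75,5),tile(T,t[0]-40,t[1]-37,80,75,5)]))
E
```

```text
[171.11 169.35] [124.61 233.15] [491.15 284.01  54.79]
```

View pics/m2.png

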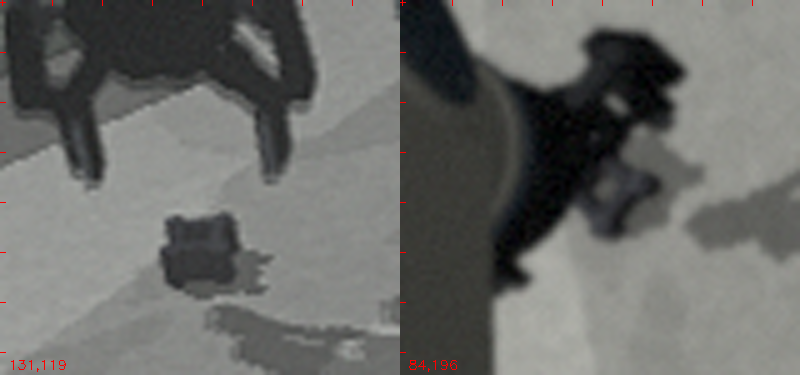

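The wheel lies between the open fingers (side view at about (200,252) in the tile, tips at (93,185) and (270,182)), so I'm going down and gripping.

move_arm --plan '[[[0.06,-0.04,0.35,0],[0,0,0.35,0],[0,0,0.2,0],[0,0,0.1,0],[0,0,0,0],[0,0,0,0],[0,0,0,0],[0,0,0,0],[0,0,0,0],[0,0,0,0]]]'

```text
clock: 4.55
position: [493.1, 288.4, 6.5]
eef_rot: [0.909, 0.417, 0.0, -0.0]
ft_force: [0.7, -0.2, 0.9]
gripper_width: 85.0
gripper_force: 0.0
```

move_arm --plan '[[[0,0,0,0],[0,0,0,0],[0,0,0,0],[0,0,0,0],[0,0,0,0],[0,0,0,0],[0,0,0,0],[0,0,0,0],[0,0,0,0],[0,0,0,0]]]' --fingers -1 --grip_force 30

```text
clock: 5.55
position: [493.1, 288.4, 6.5]
eef_rot: [0.909, 0.417, 0.0, 0.0]
ft_force: [-0.4, -1.3, 4.5]
gripper_width: 36.3
gripper_force: 29.7
```

move_arm --plan '[[[0,0,-0.8,0],[0,0,-0.8,0],[0,0,-0.8,0],[-0.47,0.56,0,0],[-0.47,0.56,0,0],[-0.47,0.56,0,0],[-0.47,0.56,0,0],[-0.47,0.56,0,0],[-0.47,0.56,0,0],[-0.47,0.56,0,0]]]'

```text
clock: 6.55
position: [534.5, 34.5, 126.1]
eef_rot: [0.909, 0.418, -0.0, -0.0]
ft_force: [0.2, 0.6, -0.6]
gripper_width: 36.0
gripper_force: 30.4
```

```bash
python3 - <<'E'
from h import *
T=frame("top",4);S=frame("side",4);np.save("T1",T);np.save("S1",S)
a=np.load("T0.npy");b=np.load("S0.npy")
c=proj("top",[546,-36,50]);d=proj("side",[546,-36,50]);p=arm.read_state()["position"];print(p,c,d)
e=proj("side",p)
E_=lambda f:(f*1.6)
cv2.imwrite("pics/m3.png",np.vstack([np.hstack([tile(E_(a),c[0]-12,c[1]-9,25,19,16),tile(E_(b),d[0]-12,d[1]-9,25,19,16)]),np.hstack([tile(T,c[0]-50,c[1]-19,100,74,4),tile(S,d[0]-60,d[1]-60,100,74,4)])]))
E
```

```text
[534.35  36.89 126.18] [263.09 209.96] [267.49 208.06]
```

View pics/m3.png

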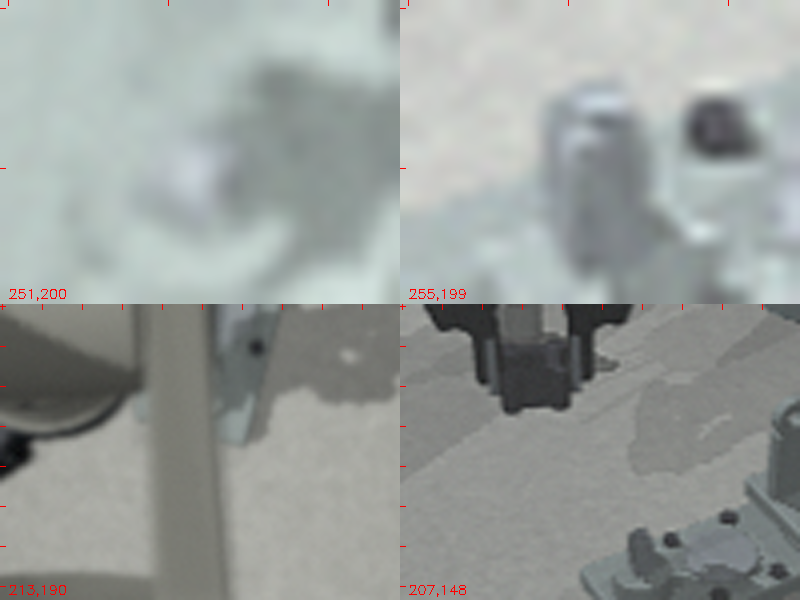

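The spindle's near vertical edge sits at about tile x=580 of 548–642 in the side view, so its yaw is roughly -0.3 rad. The wheel is held square between the fingers.

move_arm --plan '[[[0,0,0,-0.083],[0,0,0,-0.083],[0,0,0,-0.082],[-0.43,0.22,0,0],[-0.43,0.22,0,0],[-0.43,0.23,0,0],[0,0,0.44,0],[0,0,0.44,0],[0,0,0,0],[0,0,0,0]]]'

```text
clock: 7.95
position: [545.9, -35.1, 82.3]
eef_rot: [0.81, 0.586, -0.0, -0.0]
ft_force: [-0.4, 0.8, 0.0]
gripper_width: 36.1
gripper_force: 30.4
```

```bash
python3 - <<'E'
from h import *
S=frame("side",4);np.save("S2",S)
d=proj("side",[546,-36,70]);st=arm.read_state();p=st["position"];print(p,d,st["ft_force"])
print("proj seat/tip:",proj("side",[[546,-36,30],[546,-36,58]]),"tcp-wheel:",proj("side",[p-[0,0,6.5],p+[0,0,15.5]]))
print("tip tri",tri((263.3,210.4),(267,204.75)))
cv2.imwrite("pics/m4.png",tile(S*1.4,d[0]-25,d[1]-25,60,48,12))
E
```

```text
[546.8  -35.56  83.36] [267.47 201.29] [-0.46 -0.38 -1.03]
proj seat/tip: [[267.51 214.63]
 [267.48 205.38]] tcp-wheel: [[267.59 198.65]
 [267.57 190.85]]
tip tri (array([543.79, -36.47,  61.5 ]), array([0.33]))
```

View pics/m4.png

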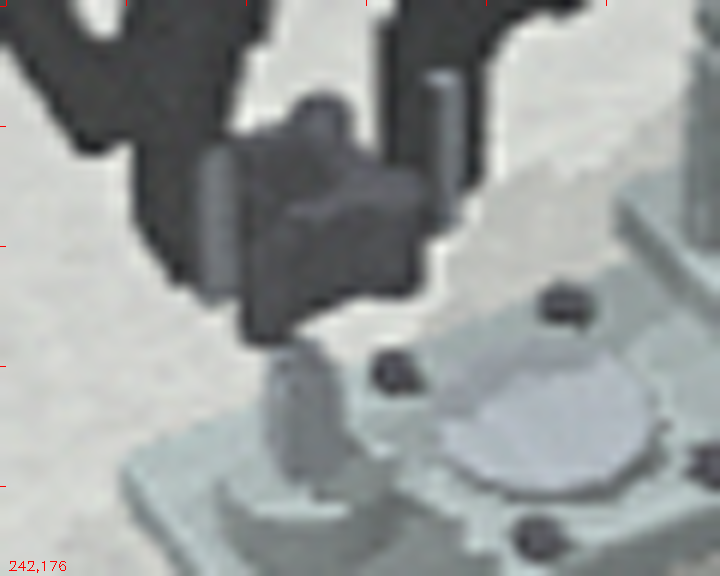

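The wheel hovers over the spindle: near lobe at (271,340), spindle axis at about u=305, aligned to about 1 mm. I'm lowering it gently.

move_arm --plan '[[[0,0,0.1,0],[0,0,0.1,0],[0,0,0.1,0],[0,0,0.05,0],[0,0,0.04,0],[0,0,0.04,0],[0,0,0.04,0],[0,0,0,0],[0,0,0,0],[0,0,0,0]]]'

```text
clock: 9.15
position: [546.0, -35.9, 58.8]
eef_rot: [0.811, 0.585, -0.0, 0.0]
ft_force: [0.1, -0.8, -1.2]
gripper_width: 36.4
gripper_force: 30.4
```

move_arm --plan '[[[0,0,0.03,0],[0,0,0.03,0],[0,0,0.03,0],[0,0,0,0],[0,0,0,0],[0,0,0,0],[0,0,0,0],[0,0,0,0],[0,0,0,0],[0,0,0,0]]]'

```text
clock: 10.15
position: [546.3, -36.4, 54.4]
eef_rot: [0.811, 0.586, -0.0, 0.0]
ft_force: [-0.4, -5.1, 1.9]
gripper_width: 36.3
gripper_force: 31.1
```

move_arm --plan '[[[-0.02,0,0,0],[0,0,0.03,0],[0,0,0.03,0],[0,0,0.03,0],[0,0,0,0],[0,0,0,0],[0,0,0,0],[0,0,0,0],[0,0,0,0],[0,0,0,0]]]'

```text
clock: 11.15
position: [545.7, -36.7, 49.7]
eef_rot: [0.811, 0.585, -0.0, -0.0]
ft_force: [1.8, -2.2, -2.9]
gripper_width: 36.2
gripper_force: 30.8
```

move_arm --plan '[[[0,0,0.04,0],[-0.01,0,0.04,0],[0,0,0.04,0],[0,0,0.04,0],[0,0,0.04,0],[0,0,0.02,0],[0,0,0,0],[0,0,0,0],[0,0,0,0],[0,0,0,0]]]'

```text
clock: 12.15
position: [545.6, -37.2, 38.8]
eef_rot: [0.811, 0.585, 0.0, -0.0]
ft_force: [1.4, -0.9, -1.1]
gripper_width: 36.6
gripper_force: 30.9
```

```bash
python3 - <<'E'
from h import *
S=frame("side",2)
st=arm.read_state();print(st["position"],st["ft_force"],st["moment"])
cv2.imwrite("pics/m5.png",tile(S*1.4,242,176,60,48,10))
E
```

```text
[545.62 -37.25  38.8 ] [ 1.75 -0.92 -1.4 ] [-0.02 -0.19  0.01]
```

View pics/m5.png

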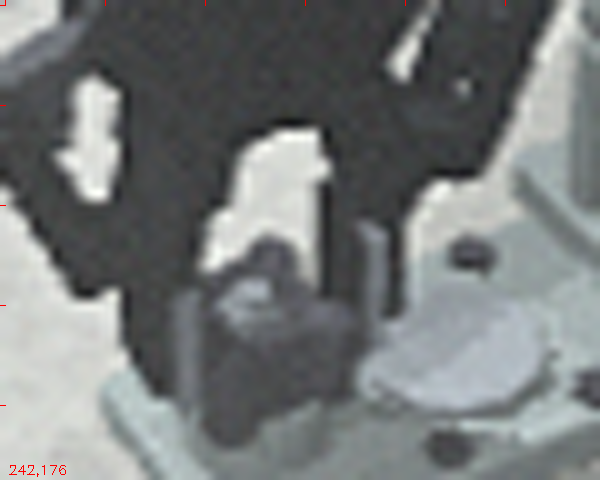

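The spindle tip now shows through the wheel's bore at (250,293), so the wheel is on. I'm seating it and then releasing.

move_arm --plan '[[[0,0,0.03,0],[0,0,0.03,0],[0,0,0.02,0],[0,0,0,0],[0,0,0,0],[0,0,0,0],[0,0,0,0],[0,0,0,0],[0,0,0,0],[0,0,0,0]]]'

```text
clock: 13.25
position: [545.7, -37.4, 36.2]
eef_rot: [0.811, 0.585, 0.0, 0.0]
ft_force: [-4.2, -0.6, 20.2]
gripper_width: 35.9
gripper_force: 32.4
```

move_arm --plan '[[[0,0,0,0],[0,0,0,0],[0,0,0,0],[0,0,0,0],[0,0,0,0],[0,0,0,0],[0,0,0,0],[0,0,-0.2,0],[0,0,-0.6,0],[0,0,-0.6,0]]]' --fingers 1

```text
clock: 14.25
position: [545.0, -37.3, 105.7]
eef_rot: [0.811, 0.585, -0.001, -0.0]
ft_force: [1.4, 0.2, 0.2]
gripper_width: 85.3
gripper_force: 0.0
```

move_arm --plan '[[[0,0,-0.6,0.089],[0,0,-0.6,0.089],[0,0,-0.6,0.089],[0,0,0,0.089],[0,0,0,0.089],[0,0,0,0.089],[0,0,0,0.089],[0,0,0,0.089],[0,0,0,0.089],[0,0,0,0.09]]]'

```text
clock: 15.25
position: [545.5, -37.3, 195.5]
eef_rot: [0.997, -0.077, 0.0, 0.0]
ft_force: [-0.2, -0.4, 0.6]
gripper_width: 85.5
gripper_force: 0.0
```

```bash
python3 - <<'E'
from h import *
st=arm.read_state();p=st["position"];r=R.from_quat(st["eef_rot"])
print(p,r.as_matrix()[:,0],np.arctan2(*r.as_matrix()[1::-1,0]))
print("to go tool mm",r.inv().apply([516.3-p[0],-296.9-p[1],5-p[2]]))
E
```

```text
[545.5  -37.29 195.55] [ 0.99 -0.15  0.  ] -0.15445598499109997
to go tool mm [ 11.   261.02 190.54]
```

move_arm --plan '[[[0.03,0.746,0,0],[0.03,0.746,0,0],[0.03,0.746,0,0],[0.03,0.746,0,0],[0.03,0.746,0,0],[0.03,0.746,0,0],[0.04,0.746,0,0],[0,0,0.7,0],[0,0,0.7,0],[0,0,0.7,0]]]'

```text
clock: 16.25
position: [517.8, -297.8, 89.7]
eef_rot: [0.997, -0.075, 0.001, 0.0]
ft_force: [0.3, 0.1, -1.2]
gripper_width: 85.2
gripper_force: 0.0
```

move_arm --plan '[[[0,0,0.6,0],[0,0,0.6,0],[0,0,0.3,0],[0,0,0.17,0],[0,0,0,0],[0,0,0,0],[0,0,0,0],[0,0,0,0],[0,0,0,0],[0,0,0,0]]]'

```text
clock: 17.25
position: [517.9, -297.2, 6.6]
eef_rot: [0.997, -0.074, 0.0, 0.0]
ft_force: [-0.2, -0.3, -0.2]
gripper_width: 85.0
gripper_force: 0.0
```

move_arm --plan '[[[0,0,0,0],[0,0,0,0],[0,0,0,0],[0,0,0,0],[0,0,0,0],[0,0,0,0],[0,0,0,0],[0,0,0,0],[0,0,0,0],[0,0,0,0]]]' --fingers -1 --grip_force 60

```text
clock: 18.25
position: [517.9, -297.2, 6.4]
eef_rot: [0.997, -0.074, 0.0, 0.0]
ft_force: [-0.4, 0.9, 3.9]
gripper_width: 12.9
gripper_force: 58.9
```

move_arm --plan '[[[0,0,-0.4,0],[0,0,-0.7,0],[0,0,-0.7,0],[0,0,-0.7,0],[0,0,-0.4,0.058],[0.04,-0.65,0,0],[0.04,-0.65,0,0],[0.03,-0.65,0,0],[0.03,-0.65,0,0],[0.03,-0.65,0,0]]]'

```text
clock: 19.25
position: [564.3, -139.9, 150.7]
eef_rot: [0.993, -0.12, -0.001, -0.0]
ft_force: [-0.0, 1.1, -1.9]
gripper_width: 12.5
gripper_force: 58.8
```

move_arm --plan '[[[0.03,-0.65,0,0],[0.03,-0.65,0,0],[0.03,-0.65,0,0],[0,0,0.2,0],[0,0,0,0],[0,0,0,0],[0,0,0,0],[0,0,0,0],[0,0,0,0],[0,0,0,0]]]'

```text
clock: 20.25
position: [592.2, -48.1, 141.5]
eef_rot: [0.993, -0.12, 0.0, 0.0]
ft_force: [0.0, 0.3, -2.2]
gripper_width: 12.7
gripper_force: 58.9
```

```bash
python3 - <<'E'
from h import *
S=frame("side",4);T=frame("top",4);np.save("S3",S);np.save("T3",T)
st=arm.read_state();p=st["position"];print(p,st["eef_rot"],st["ft_force"],st["moment"])
h=np.array([652.4,-62.7,85]);d=proj("side",h);t=proj("top",h)
print(d,t)
cv2.imwrite("pics/m6.png",np.hstack([tile(S*1.3,d[0]-35,d[1]-38,50,56,10)[:560],tile(T*1.2,t[0]-15,t[1]-20,30,56,10)]))
E
```

```text
[592.16 -47.61 141.28] [ 0.99 -0.12 -0.   -0.  ] [ 0.41  0.15 -2.16] [-0.01  0.01 -0.01]
[309.71 180.47] [275.29 161.32]
```

View pics/m6.png

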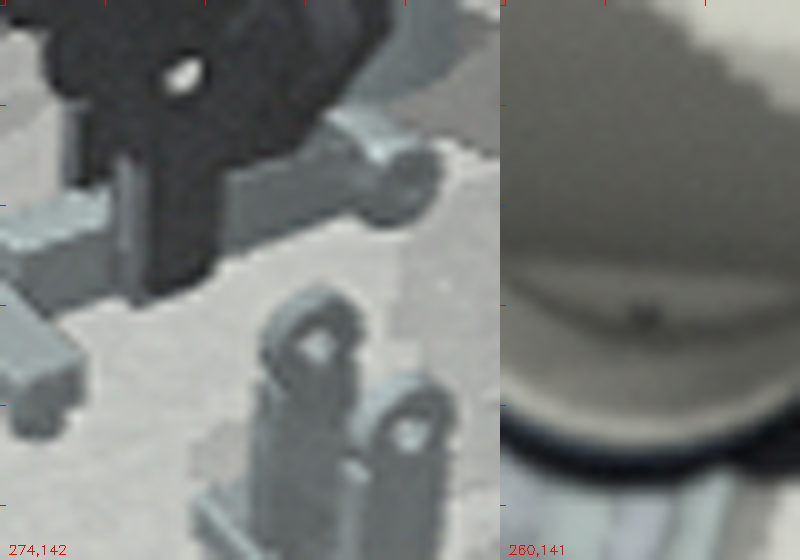

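The side view shows the ear holes at tile (320,345) and (410,433). The knuckle's end face reaches right to x≈440 and down to y≈228. I'll compare these with the model predictions.

```bash
python3 - <<'E'
from h import *
S=np.load("S3.npy");g=S.mean(2)
n=lambda x,y:np.array([274+(x-4.5)/10,142+(y-4.5)/10])
yaw=-.24;X=np.array([np.cos(yaw),np.sin(yaw),0]);Y=np.array([-np.sin(yaw),np.cos(yaw),0]);Z=np.array([0,0,1.])
c=lambda o,r:np.array([o+r*(np.cos(a)*X+np.sin(a)*Z) for a in np.linspace(0,6.28,73)])
H=np.array([652.4,-62.7,85])
def ext(P): q=proj("side",P);return q[:,0].min(),q[:,0].max(),q[:,1].min(),q[:,1].max()
# ear silhouettes / holes
print("pred holes far/near",proj("side",H+14*Y),proj("side",H-22*Y),"seen",n(320,345),n(410,433))
print("near ear ext",ext(c(H-22*Y,13)),"far",ext(c(H+14*Y,13)))
p=np.array([592.2,-47.9,141.3]);yawt=2*np.arctan2(-.12,.993);print("tool yaw",yawt)
K=p+60.4*X+(11-6.4)*Z
print("K face pred",proj("side",K-10*Y),"ext",ext(c(K-10*Y,11)))
J=np.array([proj("side",K-10*Y+v)-proj("side",K-10*Y) for v in(X,Y,Z)]);print("J px/mm",J)
# subpixel silhouette edges: knuckle right edge, bottom edge
for v in range(153,164):print(v,g[v,306:322].astype(int))
print("near ear")
for v in range(178,192):print(v,g[v,306:324].astype(int))
E
```

```text
pred holes far/near [306.19 177.19] [315.41 185.77] seen [305.55 176.05] [314.55 184.85]
near ear ext (np.float64(310.5623409090949), np.float64(320.2026816109001), np.float64(180.8275372165696), np.float64(190.64217518518728)) far (np.float64(301.439320019196), np.float64(310.88856144524755), np.float64(172.32602956868493), np.float64(181.98302966874832))
tool yaw -0.24052551097120925
K face pred [313.86 160.72] ext (np.float64(309.5884556559029), np.float64(318.09462711802956), np.float64(156.19624875420138), np.float64(165.18373938061))
J px/mm [[ 0.38 -0.14]
 [-0.27 -0.23]
 [ 0.04 -0.39]]
153 [ 86 136 134 126 122 115 102 100 100 102 100 103 102 102 101 101]
154 [ 74 102 131 130 125 120 118 103  91  91 100 100  99  99 101 103]
155 [ 79  78  90 116 129 120 119 116 111 112  94  99  96  96  99 102]
156 [ 82  93  89  87 124 147 140 139 130 112 101 128 154 135  93  97]
157 [ 74  77  79  70 101 154 143 103  82  78  77  91 128 149 147 136]
158 [ 75  79  78  80  87 101 107  76  76  70  72  82 124 153 146 146]
159 [ 79  80  81  88  91  88  79  72  68  68  72  74 114 150 150 147]
160 [ 74  
[... 670 characters left out ...]
83 [ 78  74  84 112 130 127  91  73  75  78  70  79  72  98 142 135 130 132]
184 [ 80  74  90 120 124 106  74  94 129 114 104  79  77 102 135 134 133 133]
185 [ 82  83  88 111 113  86  81 106 128 130 112  76  90 126 138 133 132 133]
186 [ 80  83  83  94  99  79  76  93 132 133  92  73  99 146 138 134 134 130]
187 [ 82  80  78  74  84  80  79  82  90  89  82  82  90 118 133 131 130 131]
188 [ 80  85 108 121  88  79  81  79  80  79  79  78  92 129 138 135 134 131]
189 [ 80  84 100 123 121  80  77  81  80  79  83  77  92 128 139 136 134 133]
190 [ 79  83  92 102  97  79  80  83  80  82  82  77  98 135 131 128 129 136]
191 [ 84  86  96  97  87  79  80  80  83  81  81  75  97 132 137 149 146 149]
```

```bash
python3 - <<'E'
from h import *
from scipy.ndimage import map_coordinates
g=np.load("T0.npy").mean(2)
a=-.15;X=np.array([np.cos(a),np.sin(a),0]);Y=np.array([-np.sin(a),np.cos(a),0])
P=np.array([517.9,-297.2,0])
def prof(s,ys,z):
    return np.mean([map_coordinates(g,proj("top",P+s[:,None]*X+y*Y+[0,0,z])[:,::-1].T,order=1) for y in ys],0)
s=np.arange(60,84,1.);print("knuckle end z12",np.c_[s,prof(s,np.arange(-6,7,2),12)].T.astype(int))
s=np.arange(-62,-26,1.);print("bar z20",np.c_[s,prof(s,np.r_[-26:-12:2,12:27:2],20)].T.astype(int))
t=np.arange(-50,50,2.);print("bar ends",np.c_[t,np.mean([map_coordinates(g,proj("top",P+k*X+t[:,None]*Y+[0,0,20])[:,::-1].T,order=1) for k in(-43,-40,-37)],0)].T.astype(int))
E
```

```text
knuckle end z12 [[ 60  61  62  63  64  65  66  67  68  69  70  71  72  73  74  75  76  77
   78  79  80  81  82  83]
 [132 130 127 124 120 115 110 105 101  99 102 106 112 120 126 129 131 131
  130 129 128 128 128 129]]
bar z20 [[-62 -61 -60 -59 -58 -57 -56 -55 -54 -53 -52 -51 -50 -49 -48 -47 -46 -45
  -44 -43 -42 -41 -40 -39 -38 -37 -36 -35 -34 -33 -32 -31 -30 -29 -28 -27]
 [138 138 138 138 138 137 137 135 132 129 125 123 123 124 126 129 130 131
  132 132 132 131 131 129 126 120 112 104  97  93  92  96 101 106 111 114]]
bar ends [[-50 -48 -46 -44 -42 -40 -38 -36 -34 -32 -30 -28 -26 -24 -22 -20 -18 -16
  -14 -12 -10  -8  -6  -4  -2   0   2   4   6   8  10  12  14  16  18  20
   22  24  26  28  30  32  34  36  38  40  42  44  46  48]
 [149 147 140 123 109 103 103 104 110 121 126 127 127 128 128 127 127 127
  127 126 127 127 124 123 122 121 122 123 124 127 127 127 127 127 128 129
  130 129 128 128 128 127 119 112 117 129 138 145 148 148]]
```

```bash
python3 - <<'E'
from h import *
S3=np.load("S3.npy").mean(2);S0=np.load("S0.npy").mean(2)
def edge(g,v,u0,u1):
    u=np.arange(u0,u1+.01,.05);x=np.interp(u,np.arange(512),cv2.GaussianBlur(g,(1,3),0.6)[v]);d=np.gradient(np.convolve(x,np.ones(15)/15,'same'));return u[10+d[10:-10].argmax()]
def circ(o,X,r):
    a=np.linspace(0,2*np.pi,721);return proj("side",o+r*(np.cos(a)[:,None]*X+np.sin(a)[:,None]*[0,0,1]))
def comp(name,g,o,X,r,rows,w=3):
    q=circ(o,X,r);L=[]
    for v in rows:
        m=np.abs(q[:,1]-v)<.2;pu=q[m,0].max();L.append(edge(g,v,pu-w,pu+w)-pu)
    print(name,np.array(L),np.median(L))
ax=lambda a:(np.array([np.cos(a),np.sin(a),0]),np.array([-np.sin(a),np.cos(a),0]))
X,Y=ax(-.24);H=np.array([652.4,-62.7,85])
comp("near",S3,H-22*Y,X,13,range(182,189));comp("near S0",S0,H-22*Y,X,13,range(182,189))
comp("far",S3,H+14*Y,X,13,range(174,179));comp("far S0",S0,H+14*Y,X,13,range(174,179))
K=np.array([592.2,-47.9,145.9])+60.4*X;comp("knuckle",S3,K-10*Y,X,11,range(157,165))
X,Y=ax(-.15);P=np.array([517.9,-297.2,11])+60.4*X;q=circ(P-10*Y,X,11);print(q.min(0),q.max(0))
comp("knuckle S0",S0,P-10*Y,X,11,range(int(q[:,1].min()+2),int(q[:,1].max()-1)))
E
```

```text
near [-0.5  -0.65 -0.6  -1.55 -1.1  -0.6   0.25] -0.5999999999994543
near S0 [-0.5  -0.75 -0.75 -1.45 -1.2  -0.55  0.15] -0.7499999999994884
far [-1.2  -1.45 -1.4  -1.15 -0.55] -1.1999999999995907
far S0 [-1.3  -1.4  -1.35 -1.15 -0.7 ] -1.2999999999996135
knuckle [-0.25 -0.55 -0.65 -0.45 -0.2  -0.7  -0.85  0.15] -0.49999999999943157
[377.11 284.01] [385.42 292.94]
knuckle S0 [ 0.25  0.7   2.45  0.1  -2.  ] 0.25000000000073896
```

```bash
python3 - <<'E'
from h import *
from scipy.ndimage import map_coordinates
T=np.load("T0.npy")
def grid(cam,f,o,a,ss,ys,z):
    X=np.array([np.cos(a),np.sin(a),0]);Y=np.array([-np.sin(a),np.cos(a),0])
    p=o+ss[None,:,None]*X+ys[:,None,None]*Y+np.array([0,0,z]);q=proj(cam,p.reshape(-1,3)).T[::-1]
    return np.dstack([map_coordinates(f[...,c],q,order=3).reshape(p.shape[:2]) for c in range(3)])
# rectified views: s right (5 px/mm), y up; at plane z
s=np.arange(-60,90,.2);y=np.arange(25,-25,-.2)
A=grid("top",T,np.array([517.9,-297.2,0]),-.15,s,y,18)
S3=np.load("S3.npy");p=np.array([592.2,-47.9,141.3])
# side view rectified onto vertical plane of knuckle -y face (y=-10): s along X, z up
a=-.24;X=np.array([np.cos(a),np.sin(a),0]);Y=np.array([-np.sin(a),np.cos(a),0])
def vert(f,o,yo):
    zz=np.arange(25,-25,-.2);P=o+s[None,:,None]*X+yo*Y+zz[:,None,None]*np.array([0,0,1.]);q=proj("side",P.reshape(-1,3)).T[::-1]
    return np.dstack([map_coordinates(f[...,c],q,order=3).reshape(P.shape[:2]) for c in range(3)])
B=vert(S3,p+[0,0,4.6],-10)                       # centre row = knuckle axis height, s = from TCP
H=np.array([652.4,-62.7,85])
C=vert(S3,H-60.4*X,-22)                          # near ear face, ideal hole at s=60.4
out=[]
for I in(A,B,C):
    I=np.ascontiguousarray((I[:200 if I is A else 250,:,::-1]*1.5).clip(0,255).astype(np.uint8)[25:225])
    for k in range(-60,90,10):
        cv2.line(I,((k+60)*5,0),((k+60)*5,6 if k%50 else 12),(0,0,255),1)
    cv2.line(I,(0,100),(6,100),(0,0,255),1);out.append(I)
h=min(i.shape[0] for i in out);cv2.imwrite("pics/m7.png",np.vstack([i[:h] for i in out]));print([i.shape for i in out])
E
```

```text
[(175, 750, 3), (200, 750, 3), (200, 750, 3)]
```

View pics/m7.png

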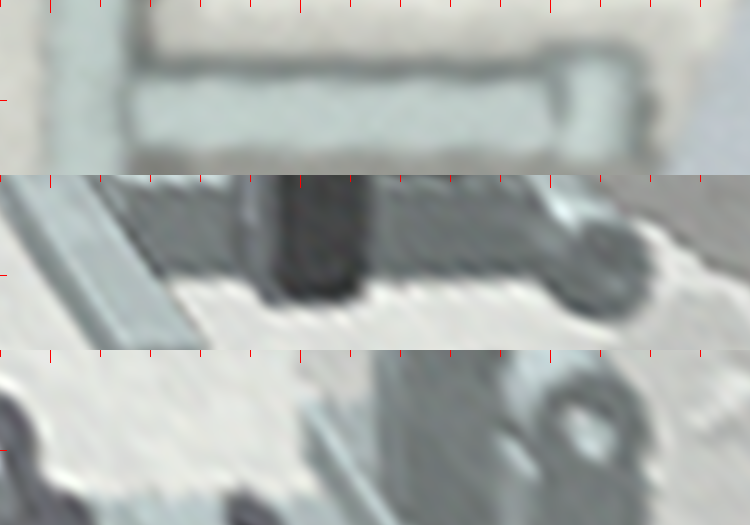

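The rectified strips show the knuckle face centred at about x=598 (60 mm ahead of the TCP) and the near ear hole at about x=590. That is consistent to 1–2 mm, so I'm lowering the knuckle into the gap.

move_arm --plan '[[[0.03,-0.02,0.3,0],[0,0,0.3,0],[0,0,0.14,0],[0,0,0.12,0],[0,0,0.12,0],[0,0,0.1,0],[0,0,0.08,0],[0,0,0.06,0],[0,0,0,0],[0,0,0,0]]]'

```text
clock: 21.65
position: [594.0, -47.1, 80.4]
eef_rot: [0.993, -0.12, 0.0, -0.0]
ft_force: [0.3, -0.3, -1.3]
gripper_width: 12.5
gripper_force: 58.9
```

move_arm --plan '[[[0,-0.02,0,0],[0,-0.02,0,0],[0,-0.02,0,0],[0,0,0,0],[0,0,0,0],[0,0,0,0],[0,0,0,0],[0,0,0,0],[0,0,0,0],[0,0,0,0]]]'

```text
clock: 22.65
position: [594.6, -44.2, 80.3]
eef_rot: [0.993, -0.12, -0.0, -0.0]
ft_force: [0.4, -0.1, -1.8]
gripper_width: 12.4
gripper_force: 58.9
```

No contact after +3 mm, so I'm probing a bit further.

move_arm --plan '[[[0,-0.02,0,0],[0,-0.02,0,0],[0,0,0,0],[0,0,0,0],[0,0,0,0],[0,0,0,0],[0,0,0,0],[0,0,0,0],[0,0,0,0],[0,0,0,0]]]'

```text
clock: 23.65
position: [595.1, -42.2, 80.3]
eef_rot: [0.993, -0.12, -0.0, -0.0]
ft_force: [0.8, -0.5, -1.6]
gripper_width: 12.6
gripper_force: 58.9
```

move_arm --plan '[[[0,-0.02,0,0],[0,-0.02,0,0],[0,0,0,0],[0,0,0,0],[0,0,0,0],[0,0,0,0],[0,0,0,0],[0,0,0,0],[0,0,0,0],[0,0,0,0]]]'

```text
clock: 24.65
position: [595.2, -41.3, 80.3]
eef_rot: [0.993, -0.12, -0.0, 0.001]
ft_force: [-1.5, -6.7, -1.6]
gripper_width: 12.2
gripper_force: 59.3
```

move_arm --plan '[[[0,0.05,0,0],[0,0.05,0,0],[0,0,0,0],[0,0,0,0],[0,0,0,0],[0,0,0,0],[0,0,0,0],[0,0,0,0],[0,0,0,0],[0,0,0,0]]]'

```text
clock: 25.65
position: [594.3, -45.1, 80.3]
eef_rot: [0.993, -0.12, -0.0, 0.0]
ft_force: [0.8, 0.1, -2.0]
gripper_width: 12.5
gripper_force: 59.0
```

```bash
python3 - <<'E'
from h import *
from scipy.ndimage import map_coordinates
S=frame("side",4);np.save("S4",S);st=arm.read_state();p=st["position"];print(p,st["eef_rot"],st["ft_force"])
a=-.24;X=np.array([np.cos(a),np.sin(a),0]);Y=np.array([-np.sin(a),np.cos(a),0]);s=np.arange(-60,90,.2)
def vert(f,o,yo):
    zz=np.arange(22,-18,-.2);P=o+s[None,:,None]*X+yo*Y+zz[:,None,None]*np.array([0,0,1.]);q=proj("side",P.reshape(-1,3)).T[::-1]
    I=np.dstack([map_coordinates(f[...,c],q,order=3).reshape(P.shape[:2]) for c in(2,1,0)])
    I=np.ascontiguousarray((I*1.5).clip(0,255).astype(np.uint8))
    for k in range(-60,90,10):cv2.line(I,((k+60)*5,0),((k+60)*5,6),(0,0,255),1)
    cv2.line(I,(0,110),(6,110),(0,0,255),1);return I
o=p+[0,0,4.6]
cv2.imwrite("pics/m8.png",np.vstack([vert(S,o,-10),vert(S,o,-22),cv2.resize((S[140:200,250:345,::-1]*1.4).clip(0,255).astype(np.uint8),(750,195*2)) [:195]]))
E
```

```text
[594.32 -45.1   80.29] [ 0.99 -0.12  0.    0.  ] [ 0.68  0.38 -1.58]
```

View pics/m8.png

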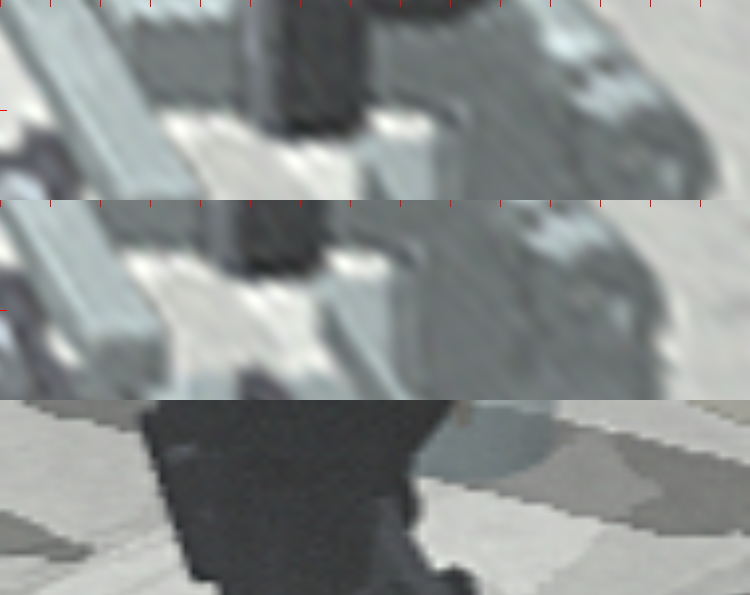

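The last picture shows the knuckle seated between the ears. The near-ear face is centred at about x=598 (s≈59.6 mm, against about 60.1 mm for the knuckle), so the holes line up, and there is no contact force. I'm handing in.

```bash
python3 -c "
from plant import arm
print(arm.close_job())"
```

```text
the job is handed in; nothing more can be done
None
```

I handed the job in with the wheel pushed fully home and let go, and the upper frame held in the gripper with its knuckle between the ears; I estimate the holes line up to about 1 mm, but the hand-in returned no verdict.

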